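# Slide the tall bottle home in its holder

## Robot

A 6-joint arm with a two-finger parallel gripper is mounted at the origin on the work surface. World frame = base frame: x ahead of the robot, y to its left, z up, the work surface at z = 0. Lengths are in m, angles in rad, forces in N, time in s.
With the tool pointing down it reaches from about 0.425 to 0.95 m from the base axis. Payload 14.7 kg.
Tool frame: the origin (TCP) lies midway between the tips of the shut fingers; the grasp point (between the pads) lies 19 mm behind it; y points along the fingers, z is the direction in which the jaws open and shut, and the axes are right-handed (so a half turn about y gives the same grasp; the last joint's range is limited). The gripper opens to 85 mm and grips with 20 to 120 N. Pads are 22 mm wide; open, the fingers measure 114 mm over their backs; the gripper's body (76 mm by 85 mm) begins 54 mm behind the grasp point. The pads swing forward as they close: fully open they stand 13 mm farther back than shut.
Start: joints at [1.289, 0.48, 1.596, -0, 1.065, -0.047], TCP at [0.151, 0.632, 0.197] pointing down, gripper open.
Joint ranges: [-2.75, 2.75], [-0.82, 2.05], [0.23, 2.67], [-1.56, 4.7], [0.09, 2.69], [-2.92, 2.92]. Speed limits (rad/s): [1.89, 1.89, 2.39, 3.01, 3.01, 3.01].

## Interface

Orientations are given as a unit quaternion [w, x, y, z].
In Python, from station import env gives the robot as it stands.
- The arm moves only by the tool carry_out, never from a script. Its argument "rows" is a list of rows, each an object with "linear": the shift along the tool's x, y, z in m, a list of three; "rotation": the turn, a rotation vector about the tool's x, y, z in rad, a list of three. A call has exactly 10 rows; each row is the pose to reach, as a shift and turn from the pose commanded when the call began, along the tool's axes at that moment; what a row does not reach only later rows make up. A row lasts 1/10 s, in which the tool goes at most 50 mm and 8.59 degrees, less where a joint would pass 70% of its speed; a pose out of reach is approached as far as the arm can. A call with a gripper value outside its range is refused whole. "gripper" is the opening, from 0 (shut) to 1 (fully open), set as the call begins (left out, the last holds). The fingers move at their own pace and stop on an object; the grip force is fixed at half the most. Time passes only in rows, so rows that repeat a pose let the fingers close, or fill a call up. It gives the time, the measured TCP pose, the force and the opening at its end, in the units of the state.
- env.state(): the state, without advancing time (a new reading comes with each control period).
- env.snapshot(name): name is "side" or "top"; returns the picture (384x512x3 uint8, red, green, blue); there is no depth.
- env.get_calibration(name): a dict with "vertical_fov" (degrees; the focal length in pixels is half the picture's height over the tangent of half this angle, whatever the lens; pixels are square), "cx", "cy" (the principal point, pixels), "rvec" (rotation vector, rad) and "tvec" (3), from world to camera coordinates, as OpenCV has them. Camera axes: x right, y down, z forward; pixel columns grow to the right and rows downward; lengths in m; the calibration is good to about 2 mm. A picture is of the moment at which its call begins. get_calibration takes no time and is no camera call.
- env.hand_in(): hands the job in, once; it reports no verdict.
The state is a dict: "time_s": time; "qpos": joint angles; "qvel": joint speeds; "effort": joint torques, N m; "eef_pos": TCP position; "ee_rot": TCP orientation; "force": force on the tool from outside, world axes, zero at the start; "wrist_torque": the same for the moment, N m; "gripper_width": opening from 0.0 (shut) to 1.0 (fully open).
Only numpy, scipy, OpenCV 4.12 (cv2) and the standard library are available. Lean on these libraries where they do the work, as an engineer would, in place of code of your own. Each camera call takes 0.05 s, during which the arm holds its last target. There are 200 camera calls.

## Task

Slide the tall narrow bottle across the counter to its steel holder, pushing it low down so that it stays standing, never lifting it and never pushing or holding it by its upper part. Press it in between the guides, against the sprung back plate, until the floor catch has sprung up behind it and keeps it there when you let go, but do not ram it against the buffer behind the plate. Leave the other things on the counter where they are.

Things in the scene. Friction and masses are not known exactly. Their poses are not given: they have to be found in the camera images.
- bottle_mid (a point): The tall narrow amber bottle, upright and loose: round body 68 mm across up to 167 mm, then a neck to a cap at 270 mm. This point is on its axis half-way up, 135 mm above the counter. 0.48 to 0.72 kg, friction on the counter 0.48 to 0.72 (2 to 5 N to slide it). Pushed higher than about 45 mm above the counter it may tip.
- bottle: The same tall bottle; this origin is at the centre of its underside. (The stout bottle of the same glass is less than half as tall.)
- holder: Steel bottle holder, fixed. Origin: on the counter, on the bay's centre line where the straight guides begin. Its y axis points into the bay (the pushing direction), x across. Guides: rails 14 mm tall, 76 mm apart, from y = 0 to 130 mm; from y = 0 out to -45 mm they flare to about 120 mm apart. The bottle slides in on the counter itself, there is no raised floor.
- holder_bay (a point): Point on the holder's centre line at y = 43 mm. Catch, floor of the bay: a sprung steel tongue 20 mm wide, 34 long, sloping up 9 mm inwards; it goes down easily under the bottle and springs up behind it when the bottle's axis passes this point, plus the carriage setting: catch and plate ride on one carriage fixed anywhere from -12 to +12 mm along y, not reported.
- holder_plate (a point): Point on the centre line at y = 37 mm, 32 mm up: face of the upright back plate (56 wide, 61 tall) before it is pushed, plus the carriage setting. Its spring gives 6 N at first, about 9 N where the catch springs up (plus the bottle's friction). 3 mm further a stiff buffer takes over (2 N per mm): a steep rise, the catch is up by then. Over 22 N on the holder is ramming.
- holder_block (a point): Centre of the top of the steel block at the back of the holder (100 wide, 45 deep, 60 tall; y = 130 to 175 mm). A caught bottle, let go, is pressed back some mm on to the catch and stays; one not pushed far enough is pushed back out until its axis is at y = 18 mm or less.
- stout_mid (a point): A bystander: short stout bottle, 80 across, 120 tall mm. The point is on its axis, half-way up.
- can_a_mid (a point): A bystander: drinks can, 66 across, 122 tall mm. The point is on its axis, half-way up.
- can_b_mid (a point): A bystander: drinks can, 66 across, 122 tall mm. The point is on its axis, half-way up.
- jar_mid (a point): A bystander: jar, 72 across, 90 tall mm. The point is on its axis, half-way up.
- napkins_mid (a point): A bystander: pack of paper napkins, 120 x 160 x 60 tall mm. The point is on its axis, half-way up.
- bowl_mid (a point): A bystander: small bowl, 96 across, 42 tall mm. The point is on its axis, half-way up.
- shaker_mid (a point): A bystander: steel salt shaker, 40 across, 56 tall mm. The point is on its axis, half-way up.

How it is judged:
On the way:
1. the bottle stands upright in the mouth of the holder, between the guides (y of bottle_mid in the frame of holder above -0.02 m and x of bottle_mid in the frame of holder between -0.012 and 0.012 m and angle between bottle_mid's own z axis and vertical below 0.1 rad), for 0.1 s.
At the end, for the whole second after the job is handed in: The bottle stands upright (within 0.06 rad) on the counter between the guides, its axis more than 24 mm past the start of the straight guides and within 8 mm of the centre line, at rest, let go, and held there under spring load (over 2 N between bottle and holder) by plate and catch (y of bottle_mid in the frame of holder above 0.024 m and x of bottle_mid in the frame of holder between -0.008 and 0.008 m and angle between bottle_mid's own z axis and vertical below 0.06 rad and height (world z) of bottle_mid below 0.14 m and linear speed of bottle below 0.02 m/s and contact force between bottle and holder above 2 N); the robot touches nothing.
It fails at once if the bottle leans more than 0.2 rad (angle between bottle_mid's own z axis and vertical above 0.2 rad).
It fails at once if the bottle is lifted more than 15 mm (height (world z) of bottle_mid above 0.15 m).
It fails at once if the bottle is pushed or held by its upper part (grasp point over 110 mm high while the gripper touches it) (height (world z) of the grasp point above 0.11 m and contact force between any of the fingers, the arm and bottle above 0.5 N).
It fails at once if the bottle is rammed: more than 22 N between bottle and holder (contact force between bottle and holder above 22 N).
It fails at once if a bystander is shifted by more than 25 mm (distance of any of stout_mid, can_a_mid, can_b_mid, jar_mid, napkins_mid, bowl_mid, shaker_mid from where it was at the start of the episode above 0.025 m).
It also fails if it takes over 72 s, if anything falls off the work surface, if the arm or the gripper's body presses on something with over 40 N, if the wrist force passes 120 N, or if a joint passes its speed limit or range.

## Working session

There is one attempt and no reset: what is moved stays moved. The work goes in short steps, Python scripts to look and compute and a tool call to move; the robot and the scene stay as the last step left them, time stands still between calls to the robot, and variables do not carry over. Pictures are saved under pics/ and viewed, about 8 in all and at most 12, crops included, and the job is handed in when it is done.

Besides the shell and the picture viewer there is one more tool, called as name(argument=value, ...) on one line, values as JSON. carry_out: Moves the arm, as the interface text tells. Its arguments: {"type":"object","properties":{"rows":{"type":"array","items":{"type":"object","properties":{"linear":{"type":"array","items":{"type":"number"}},"rotation":{"type":"array","items":{"type":"number"}}}}},"gripper":{"type":"number"}},"required":["rows"]}

```bash
ls; mkdir -p pics
python3 - <<'E'
from station import env
import cv2
for n in("side","top"):
    cv2.imwrite(f"pics/{n}0.png",cv2.resize(env.snapshot(n)[:,:,::-1],(800,600),interpolation=cv2.INTER_CUBIC)); print(env.get_calibration(n))
print(env.state())
E
```

```text
pics
{'vertical_fov': 51.88666423761748, 'cx': 253.21212410712934, 'cy': 193.59228717772223, 'rvec': array([ 0.48062342, -2.59025311,  1.3884307 ]), 'tvec': array([0.59301514, 0.16298016, 0.90204968])}
{'vertical_fov': 43.38405952433425, 'cx': 259.13782395217345, 'cy': 201.98881060664615, 'rvec': array([ 2.16982073, -2.16117055,  0.14524395]), 'tvec': array([0.06807407, 0.61615618, 1.37499172])}
{'time_s': 0.1, 'qpos': array([ 1.28942027e+00,  4.80791329e-01,  1.59679134e+00,  3.50576144e-06,
        1.06507604e+00, -4.65869875e-02]), 'qvel': array([-0.00086804, -0.00137362, -0.00180575,  0.00077801, -0.00083629,
       -0.00149583]), 'effort': array([ 6.30709019e-04, -9.52266669e+01, -4.31038857e+01, -9.98668907e-05,
        5.18211251e-03, -2.83180805e-05]), 'eef_pos': array([0.15107711, 0.63180098, 0.19632944]), 'ee_rot': array([-0.70186804,  0.70261139, -0.08288312,  0.08275792]), 'force': array([-1.1366001 ,  0.66919273, -0.53825649]), 'wrist_torque': array([-0.0537897 , -0.01041932, -0.02459279]), 'gripper_width': 0.998711603582845}
```

View pics/side0.png

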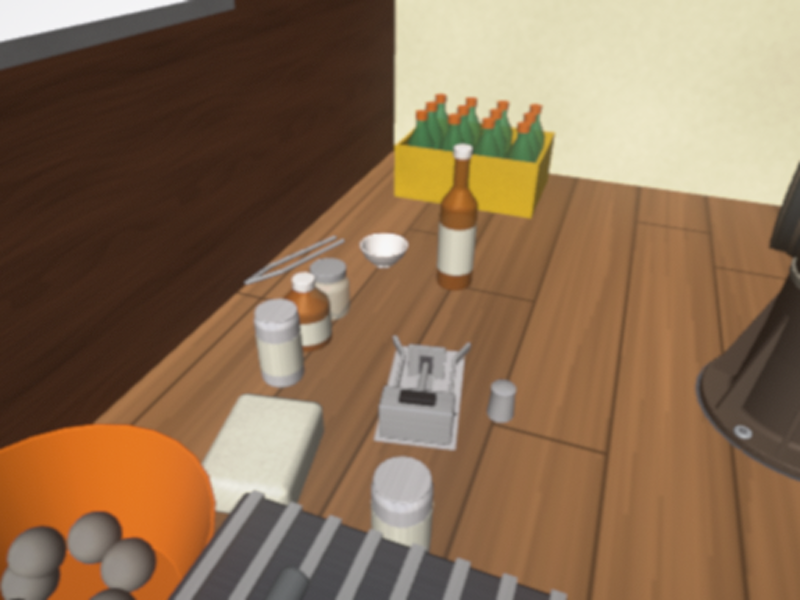

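View pics/top0.png

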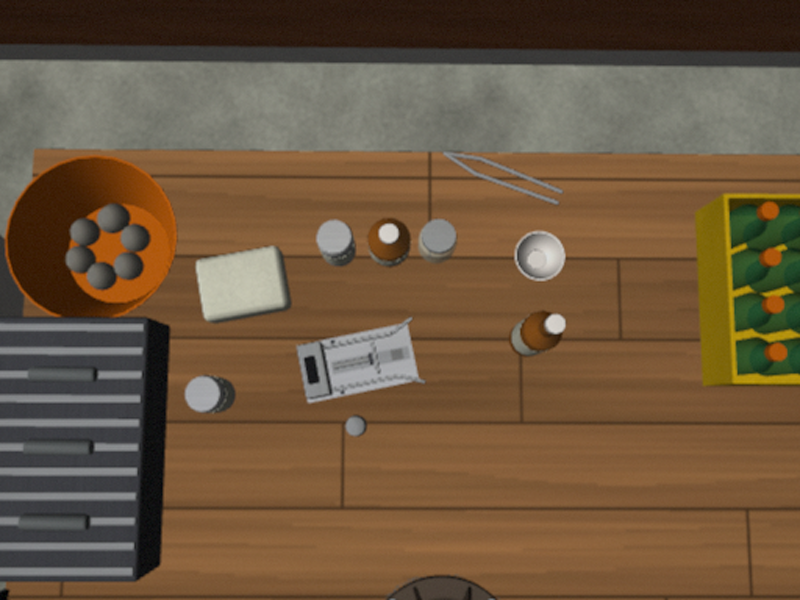

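Side: the tall bottle's cap is at (463,150) and its base at about (455,288). The holder is at (420,400), with its mouth facing the bottle. Top: bottle cap at (555,324), holder block at (312,370), flare tips at (410,320) and (422,382). Next I'll zoom in on the holder and the bottle.

```bash
cat > h.py <<'E'
import numpy as np,cv2
from station import env
def cal(n):
    c=env.get_calibration(n); f=192/np.tan(np.radians(c['vertical_fov']/2))
    return np.array([[f,0,c['cx']],[0,f,c['cy']],[0,0,1]]),cv2.Rodrigues(c['rvec'])[0],c['tvec']
def ray(n,u,v,z):
    K,R,t=cal(n); d=R.T@np.linalg.solve(K,[u,v,1]); o=-R.T@t
    return (o+d*(z-o[2])/d[2])[:2]
def proj(n,p):
    K,R,t=cal(n); return cv2.projectPoints(np.atleast_2d(np.array(p,float)),cv2.Rodrigues(R)[0],t,K,None)[0][:,0]
s=.64
E
python3 - <<'E'
from h import *
P=lambda n,u,v,z:print(n,u,v,z,ray(n,u*s,v*s,z).round(4))
P('top',555,324,.27);P('side',463,150,.27)
for q in[(410,320),(422,382)]:P('top',*q,.014)
P('top',312,370,.06)
for a in[(335,236,.122),(389,234,.12),(438,234,.09),(540,256,.042),(356,424,.056),(203,393,.122),(242,282,.06)]:P('top',*a)
print(proj('top',[[.151,.632,.2],[0,0,0]])/s)
t=env.snapshot('top')[:,:,::-1]; a=cv2.resize(t[198:264,184:276],None,fx=8,fy=8,interpolation=cv2.INTER_CUBIC)
cv2.imwrite('pics/hold.png',a)
d=env.snapshot('side')[:,:,::-1]; b=cv2.resize(d[85:195,230:320],None,fx=5.4,fy=5.4,interpolation=cv2.INTER_CUBIC)
cv2.imwrite('pics/bot.png',b)
E
```

```text
top 555 324 0.27 [ 0.5755 -0.1609]
side 463 150 0.27 [ 0.5731 -0.1524]
top 410 320 0.014 [0.6103 0.0605]
top 422 382 0.014 [0.4929 0.0376]
top 312 370 0.06 [0.5124 0.2398]
top 335 236 0.122 [0.7476 0.1964]
top 389 234 0.12 [0.7523 0.1005]
top 438 234 0.09 [0.7598 0.0113]
top 540 256 0.042 [ 0.7298 -0.184 ]
top 356 424 0.056 [0.4152 0.1588]
top 203 393 0.122 [0.469  0.4206]
top 242 282 0.06 [0.6741 0.3717]
[[ 48.4721576  594.81761822]
 [442.24093948 653.56430558]]
```

View pics/hold.png

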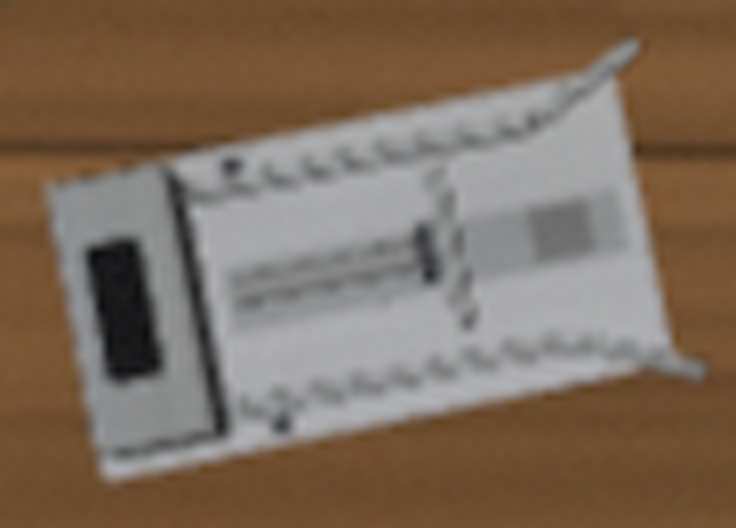

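The top crop shows the holder: flare tips at about (634,45) and (700,370), rail bends at (530,122) and (600,343), block top corners at (50,185), (167,170), (222,432) and (105,452), plate top edge from (437,180) to (468,325). I'll fit the pose from these.

Run:
```python
from h import *
from scipy.optimize import least_squares
pts=[(634,45,.06,-.045,.014),(700,370,-.06,-.045,.014),(50,185,.05,.175,.06),(167,170,.05,.130,.06),(222,432,-.05,.130,.06),(105,452,-.05,.175,.06)]
A=np.array(pts)
W=np.array([ray('top',184+(u+.5)/8-.5,198+(v+.5)/8-.5,z) for u,v,_,_,z in pts])
def M(p): 
    c,s_=np.cos(p[2]),np.sin(p[2]); return np.array([[c,-s_],[s_,c]])
r=least_squares(lambda p:(A[:,2:4]@M(p).T+p[:2]-W).ravel(),[.54,.08,0],loss='soft_l1',f_scale=.003)
print(r.x,(r.fun.reshape(-1,2)*1000).round(1))
p=r.x
h=lambda w:((w-p[:2])@M(p)*1000).round(1)
for u,v,z in[(437,180,.061),(468,325,.061),(530,122,.014),(600,343,.014),(625,220,0)]: print(u,v,h(ray('top',184+u/8-.44,198+v/8-.44,z)))
for n,u,v in(('top',555,324),('side',463,150)):print(n,h(ray(n,u*s,v*s,.27)))
for q in [(.469,.4206),(.4152,.1588),(.73,-.184),(.76,.011)]:print(h(np.array(q)))
```

```text
[0.54592416 0.08920458 0.21004929] [[-1.1 -1.6]
 [ 1.8 -2.1]
 [ 0.   2. ]
 [ 3.9 -0.4]
 [-0.8 -0.2]
 [-3.   2.6]]
437 180 [23.  37.4]
468 325 [-30.  37.]
530 122 [41.2 -0. ]
600 343 [-44.1  -8.6]
625 220 [ -0.7 -27.4]
top [ -23.2 -250.8]
side [ -23.8 -242. ]
[ -6.1 340.2]
[-113.3   95.3]
[ 123.1 -305.6]
[ 193.1 -121.1]
```

View pics/bot.png

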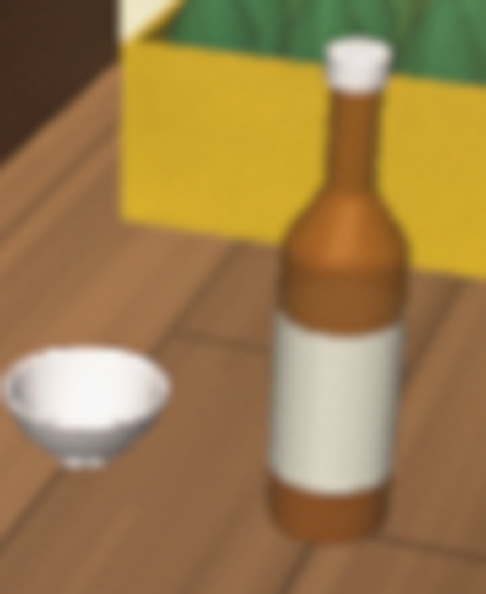

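The crop shows the bottle upright, cap top at crop (358,45) and base ellipse around (329,510). I'll push from behind with the tool tilted about 45° and half-open fingers cradling the bottle low. A helper will work out the moves.

```bash
cat >> h.py <<'E'
from scipy.spatial.transform import Rotation as Ro
p=np.array([.5459,.0892,.21])
def H(x,y): # holder mm->world m
    c,q=np.cos(p[2]),np.sin(p[2]); return np.array([[c,-q],[q,c]])@[x/1e3,y/1e3]+p[:2]
def toH(w):
    c,q=np.cos(p[2]),np.sin(p[2]); return (np.array(w)[:2]-p[:2])@np.array([[c,-q],[q,c]])*1e3
def tool(alpha,sg=1,yaw=0):
    a=p[2]+yaw; d=np.array([-np.sin(a),np.cos(a),0]); y=np.cos(alpha)*d-np.sin(alpha)*np.array([0,0,1])
    z=sg*np.array([np.cos(a),np.sin(a),0]); return Ro.from_matrix(np.c_[np.cross(y,z),y,z])
def cur():
    s_=env.state(); return s_['eef_pos'],Ro.from_quat(np.array(s_['ee_rot'])[[1,2,3,0]])
def rel(pos,R,base=None):
    P0,R0=base or cur()
    return R0.inv().apply(np.array(pos)-P0).round(3),(R0.inv()*R).as_rotvec().round(3)
E
python3 - <<'E'
from h import *
P0,R0=cur(); print(R0.as_matrix().round(2))
for sg in(1,-1):print(sg,(R0.inv()*tool(.785,sg)).as_rotvec().round(2))
for n,u,v in(('side',230+329/5.4,85+508/5.4),):print(toH(ray(n,u,v,0)),ray(n,u,v,0))
for n,u,v in(('side',230+358/5.4,85+47/5.4),):print(toH(ray(n,u,v,.27)))
for w in[(.40,.52,.42),(.6,.25,.45),(.62,-.05,.45),(*H(-25,-380),.40)]: print(w,rel(w,R0))
E
```

```text
[[ 0.97 -0.    0.23]
 [-0.23 -0.    0.97]
 [-0.   -1.   -0.  ]]
1 [0.44 1.06 0.7 ]
-1 [ 0.79 -1.9  -0.5 ]
[ -24.28833985 -264.62738359] [ 0.57730945 -0.17467691]
[ -22.56456428 -259.61926682]
(0.4, 0.52, 0.42) (array([ 0.268, -0.223, -0.051]), array([0., 0., 0.]))
(0.6, 0.25, 0.45) (array([ 0.525, -0.253, -0.267]), array([0., 0., 0.]))
(0.62, -0.05, 0.45) (array([ 0.615, -0.253, -0.554]), array([0., 0., 0.]))
(np.float64(0.6006639890734142), np.float64(-0.2876632450913288), 0.4) (array([ 0.651, -0.203, -0.79 ]), array([0., 0., 0.]))
```

carry_out(rows=[{"linear":[0.04,-0.04,0],"rotation":[0,0,0]},{"linear":[0.08,-0.08,-0.01],"rotation":[0,0.1,0]},{"linear":[0.12,-0.11,-0.02],"rotation":[0,0.2,0]},{"linear":[0.16,-0.14,-0.03],"rotation":[0,0.3,0]},{"linear":[0.2,-0.17,-0.04],"rotation":[0,0.4,0]},{"linear":[0.24,-0.2,-0.05],"rotation":[0,0.5,0]},{"linear":[0.28,-0.22,-0.07],"rotation":[0,0.6,0]},{"linear":[0.315,-0.23,-0.1],"rotation":[0,0.7,0]},{"linear":[0.35,-0.23,-0.13],"rotation":[0,0.75,0]},{"linear":[0.385,-0.23,-0.16],"rotation":[0,0.8,0]}], gripper=0.5)

```text
time_s: 1.2
eef_pos: [0.4871, 0.389, 0.4275]
ee_rot: [0.615, -0.614, 0.35, -0.351]
force: [0.8, 1.0, -1.1]
gripper_width: 0.499
```

Run:
```python
from h import *
s_=env.state();print(s_['time_s'],s_['qpos'].round(2),s_['eef_pos'].round(3),s_['gripper_width'],s_['force'].round(1))
R0=cur()[1]
for w in[(.6,.25,.45),(.62,-.05,.45),(*H(-25,-360),.40)]: print(rel(w,R0)[0])
T=tool(.785); print(rel((0,0,0),T)[1]); print(cur()[1].as_matrix().round(2))
```

```text
1.2 [ 0.63  0.3   1.31 -0.    1.52  0.09] [0.487 0.389 0.428] 0.49850906373421655 [ 0.8  1.  -1.1]
[ 0.177 -0.022  0.026]
[ 0.446 -0.023 -0.109]
[ 0.621  0.027 -0.24 ]
[0.126 0.308 0.779]
[[ 0.51  0.    0.86]
 [-0.86  0.    0.51]
 [-0.   -1.    0.  ]]
```

carry_out(rows=[{"linear":[0.045,-0.005,0.006],"rotation":[0,0,0]},{"linear":[0.09,-0.01,0.012],"rotation":[0,0,0]},{"linear":[0.135,-0.016,0.018],"rotation":[0.01,0.03,0.08]},{"linear":[0.177,-0.022,0.026],"rotation":[0.02,0.06,0.16]},{"linear":[0.22,-0.022,0.01],"rotation":[0.04,0.09,0.24]},{"linear":[0.265,-0.022,-0.015],"rotation":[0.05,0.12,0.31]},{"linear":[0.31,-0.023,-0.04],"rotation":[0.06,0.15,0.39]},{"linear":[0.355,-0.023,-0.06],"rotation":[0.08,0.19,0.47]},{"linear":[0.4,-0.023,-0.085],"rotation":[0.09,0.22,0.55]},{"linear":[0.445,-0.023,-0.109],"rotation":[0.1,0.25,0.63]}])

```text
time_s: 2.2
eef_pos: [0.6189, -0.0454, 0.4503]
ee_rot: [0.675, -0.396, 0.578, -0.232]
force: [1.3, 1.3, -0.6]
gripper_width: 0.5
```

Run:
```python
from h import *
s_=env.state();print(s_['time_s'],s_['qpos'].round(2),s_['eef_pos'].round(3),s_['gripper_width'],s_['force'].round(1))
T=tool(.785)
for w in[(*H(-24,-365),.38),(*H(-24,-365),.2),(*H(-24,-365),.1)]: print(w,rel(w,T))
```

```text
2.2 [-0.43  0.51  1.13  0.51  1.9  -0.64] [ 0.619 -0.045  0.45 ] 0.5004977613965375 [ 1.3  1.3 -0.6]
(np.float64(0.5985151214904468), np.float64(-0.2727843214706205), 0.38) (array([ 0.213, -0.072, -0.082]), array([0.026, 0.057, 0.146]))
(np.float64(0.5985151214904468), np.float64(-0.2727843214706205), 0.2) (array([ 0.32 ,  0.072, -0.085]), array([0.026, 0.057, 0.146]))
(np.float64(0.5985151214904468), np.float64(-0.2727843214706205), 0.1) (array([ 0.38 ,  0.153, -0.086]), array([0.026, 0.057, 0.146]))
```

carry_out(rows=[{"linear":[0.043,-0.014,-0.016],"rotation":[0,0.01,0.03]},{"linear":[0.085,-0.028,-0.032],"rotation":[0.01,0.02,0.06]},{"linear":[0.128,-0.043,-0.048],"rotation":[0.015,0.03,0.09]},{"linear":[0.17,-0.057,-0.064],"rotation":[0.02,0.045,0.12]},{"linear":[0.213,-0.072,-0.082],"rotation":[0.026,0.057,0.146]},{"linear":[0.24,-0.036,-0.083],"rotation":[0.026,0.057,0.146]},{"linear":[0.267,0,-0.083],"rotation":[0.026,0.057,0.146]},{"linear":[0.293,0.036,-0.084],"rotation":[0.026,0.057,0.146]},{"linear":[0.32,0.072,-0.085],"rotation":[0.026,0.057,0.146]},{"linear":[0.32,0.072,-0.085],"rotation":[0.026,0.057,0.146]}])

```text
time_s: 3.2
eef_pos: [0.5967, -0.2701, 0.1948]
ee_rot: [0.676, -0.338, 0.624, -0.198]
force: [-0.6, -0.1, -0.4]
gripper_width: 0.499
```

Run:
```python
from h import *
s_=env.state();print(s_['time_s'],s_['qpos'].round(2),s_['eef_pos'].round(3),s_['gripper_width'],s_['force'].round(1))
T=tool(.785)
a=env.snapshot('top')[150:342,256:512,::-1];b=env.snapshot('side')[20:212,190:446,::-1]
cv2.imwrite('pics/a1.png',cv2.resize(np.vstack([a,b]),None,fx=1.55,fy=1.55,interpolation=cv2.INTER_CUBIC))
for w in[(*H(-24,-365),.1),(*H(-24,-365),.022)]: print(w,rel(w,T))
```

```text
3.2 [-0.73  0.89  1.09  0.44  1.82 -0.98] [ 0.597 -0.27   0.195] 0.4993781352292438 [-0.6 -0.1 -0.4]
(np.float64(0.5985151214904468), np.float64(-0.2727843214706205), 0.1) (array([ 0.072,  0.071, -0.001]), array([0.002, 0.   , 0.002]))
(np.float64(0.5985151214904468), np.float64(-0.2727843214706205), 0.022) (array([ 0.127,  0.126, -0.   ]), array([0.002, 0.   , 0.002]))
```

View pics/a1.png

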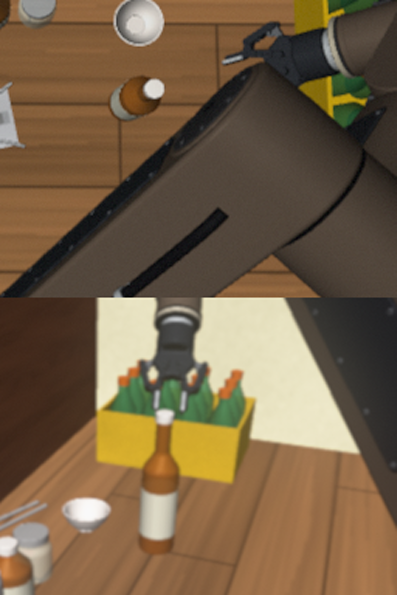

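The arm is behind the bottle and clear of it, but the wrist comes close to the yellow crate on the way down. I'll triangulate the crate and its bottles.

Run:
```python
from h import *
def tri(a,b):
    Ps=[];
    for n in('top','side'):
        K,R,t=cal(n);Ps.append(K@np.c_[R,t])
    X=cv2.triangulatePoints(*Ps,np.array(a,float)*s,np.array(b,float)*s)[:,0];return (X[:3]/X[3]).round(3)
print([tri(a,b) for a,b in[((769,212),(422,115)),((771,257),(455,125)),((775,305),(487,127)),((777,352),(524,128)),((725,197),(395,148)),((734,383),(534,163))]])
P0,R0=cur()
for d in(.1,.15,.2,.25,.3):print(d,(P0-R0.as_matrix()[:,1]*d).round(3))
```

```text
[array([ 0.777, -0.545,  0.196]), array([ 0.701, -0.553,  0.179]), array([ 0.62 , -0.553,  0.184]), array([ 0.538, -0.547,  0.194]), array([ 0.825, -0.504,  0.123]), array([ 0.493, -0.498,  0.135])]
0.1 [ 0.614 -0.34   0.272]
0.15 [ 0.621 -0.375  0.307]
0.2 [ 0.629 -0.409  0.343]
0.25 [ 0.636 -0.444  0.378]
0.3 [ 0.644 -0.479  0.414]
```

Run:
```python
from h import *
T=tool(.785)
for w in[(*H(-24,-340),.1),(*H(-24,-338),.024)]: print(w,rel(w,T))
```

```text
(np.float64(0.5933036239942944), np.float64(-0.24833354860251683), 0.1) (array([ 0.055,  0.088, -0.001]), array([0.002, 0.   , 0.002]))
(np.float64(0.5928867041946021), np.float64(-0.24637748677306853), 0.024) (array([ 0.107,  0.144, -0.   ]), array([0.002, 0.   , 0.002]))
```

carry_out(rows=[{"linear":[0.014,0.022,0],"rotation":[0.002,0,0.002]},{"linear":[0.028,0.044,0],"rotation":[0.002,0,0.002]},{"linear":[0.041,0.066,-0.001],"rotation":[0.002,0,0.002]},{"linear":[0.055,0.088,-0.001],"rotation":[0.002,0,0.002]},{"linear":[0.065,0.099,-0.001],"rotation":[0.002,0,0.002]},{"linear":[0.075,0.11,-0.001],"rotation":[0.002,0,0.002]},{"linear":[0.085,0.12,-0.001],"rotation":[0.002,0,0.002]},{"linear":[0.095,0.131,0],"rotation":[0.002,0,0.002]},{"linear":[0.105,0.141,0],"rotation":[0.002,0,0.002]},{"linear":[0.105,0.141,0],"rotation":[0.002,0,0.002]}])

```text
time_s: 4.3
eef_pos: [0.5928, -0.2467, 0.0244]
ee_rot: [0.678, -0.337, 0.622, -0.2]
force: [-0.3, 0.5, -0.7]
gripper_width: 0.501
```

Run:
```python
from h import *
s_=env.state();print(s_['time_s'],s_['qpos'].round(2),s_['eef_pos'].round(3),s_['gripper_width'],s_['force'].round(1),toH(s_['eef_pos']))
a=env.snapshot('top')[150:342,256:512,::-1];b=env.snapshot('side')[20:212,190:446,::-1]
cv2.imwrite('pics/a2.png',cv2.resize(np.hstack([a,b]),None,fx=1.55,fy=1.55,interpolation=cv2.INTER_CUBIC))
T=tool(.785)
for w in[(*H(-24,-310),.024),(*H(-24,-290),.024),(*H(-12,-190),.024)]: print(w,rel(w,T))
```

```text
4.3 [-0.72  1.04  1.22  0.44  1.56 -1.09] [ 0.593 -0.247  0.024] 0.5014124601687159 [-0.3  0.5 -0.7] [ -24.18161816 -338.30253419]
(np.float64(0.5870498269989114), np.float64(-0.21899262116079232), 0.024) (array([-0.019,  0.022, -0.   ]), array([-0.   ,  0.   ,  0.001]))
(np.float64(0.5828806290019893), np.float64(-0.19943200286630935), 0.024) (array([-0.033,  0.036, -0.   ]), array([-0.   ,  0.   ,  0.001]))
(np.float64(0.5737710099940692), np.float64(-0.09912739259574135), 0.024) (array([-0.104,  0.107,  0.012]), array([-0.   ,  0.   ,  0.001]))
```

View pics/a2.png

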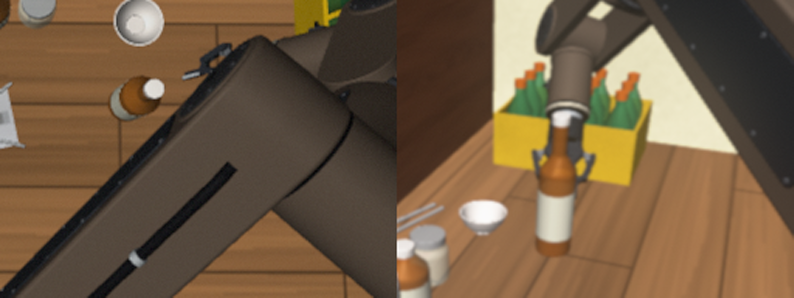

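The tool is low behind the bottle, nothing is touching, and the crate is clear. Now I'll approach slowly to make contact.

carry_out(rows=[{"linear":[-0.008,0.008,0],"rotation":[0,0,0]},{"linear":[-0.016,0.016,0],"rotation":[0,0,0]},{"linear":[-0.024,0.024,0],"rotation":[0,0,0]},{"linear":[-0.027,0.028,0],"rotation":[0,0,0]},{"linear":[-0.03,0.031,0],"rotation":[0,0,0]},{"linear":[-0.033,0.034,0],"rotation":[0,0,0]},{"linear":[-0.036,0.037,0],"rotation":[0,0,0]},{"linear":[-0.039,0.04,0],"rotation":[0,0,0]},{"linear":[-0.042,0.043,0],"rotation":[0,0,0]},{"linear":[-0.045,0.046,0],"rotation":[0,0,0]}])

```text
time_s: 5.4
eef_pos: [0.5801, -0.1841, 0.0257]
ee_rot: [0.678, -0.338, 0.621, -0.201]
force: [0.0, -0.1, 0.9]
gripper_width: 0.498
```

Run:
```python
from h import *
s_=env.state();print(s_['time_s'],s_['qpos'].round(2),s_['eef_pos'].round(3),s_['gripper_width'],s_['force'].round(1),toH(s_['eef_pos']))
a=env.snapshot('top')[150:342,200:456,::-1];b=env.snapshot('side')[20:212,190:446,::-1]
cv2.imwrite('pics/a3.png',cv2.resize(np.hstack([a,b]),None,fx=1.55,fy=1.55,interpolation=cv2.INTER_CUBIC))
T=tool(.785)
for w in[(*H(-24,-290),.024),(*H(-12,-190),.024)]: print(w,rel(w,T))
```

```text
5.4 [-0.67  0.98  1.37  0.47  1.46 -1.1 ] [ 0.58  -0.184  0.026] 0.49772870245522316 [ 0.  -0.1  0.9] [ -23.54476619 -274.40528682]
(np.float64(0.5828806290019893), np.float64(-0.19943200286630935), 0.024) (array([ 0.013, -0.01 , -0.   ]), array([-0.   ,  0.001,  0.001]))
(np.float64(0.5737710099940692), np.float64(-0.09912739259574135), 0.024) (array([-0.058,  0.061,  0.012]), array([-0.   ,  0.001,  0.001]))
```

View pics/a3.png

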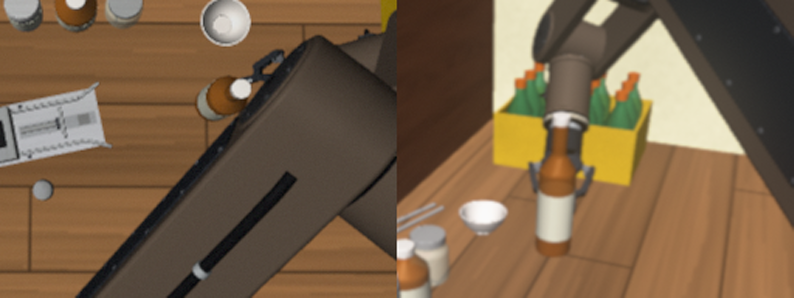

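No contact yet: the bottle base is at (554,250) in the picture, as before. Continuing.

carry_out(rows=[{"linear":[-0.002,0.002,0],"rotation":[0,0,0]},{"linear":[-0.004,0.004,0],"rotation":[0,0,0]},{"linear":[-0.006,0.006,0],"rotation":[0,0,0]},{"linear":[-0.008,0.008,0],"rotation":[0,0,0]},{"linear":[-0.01,0.01,0],"rotation":[0,0,0]},{"linear":[-0.012,0.012,0],"rotation":[0,0,0]},{"linear":[-0.014,0.014,0],"rotation":[0,0,0]},{"linear":[-0.016,0.016,0],"rotation":[0,0,0]},{"linear":[-0.018,0.018,0],"rotation":[0,0,0]},{"linear":[-0.02,0.02,0],"rotation":[0,0,0]}])

```text
time_s: 6.5
eef_pos: [0.5743, -0.1568, 0.0258]
ee_rot: [0.678, -0.338, 0.621, -0.201]
force: [1.3, -5.1, 3.2]
gripper_width: 0.499
```

```bash
cat >> h.py <<'E'
def bot(): # white cap in top & side near expected
    pass
E
python3 - <<'E'
from h import *
s_=env.state();print(s_['time_s'],s_['qpos'].round(2),s_['eef_pos'].round(3),s_['force'].round(1),toH(s_['eef_pos']))
b=env.snapshot('side'); cv2.imwrite('pics/s4.png',b[:,:,::-1]); a=env.snapshot('top'); cv2.imwrite('pics/t4.png',a[:,:,::-1])
import glob
# cap: bright, low-saturation blob
for n,im,box in(('top',a,(190,225,320,375)),('side',b,(80,130,260,330))):
    r0,r1,c0,c1=box; hsv=cv2.cvtColor(im,cv2.COLOR_RGB2HSV)[r0:r1,c0:c1]
    m=((hsv[...,1]<50)&(hsv[...,2]>170)).astype(np.uint8)
    k,l,st,ce=cv2.connectedComponentsWithStats(m)
    for i in range(1,k):
        if st[i,4]>25: u,v=ce[i]+[c0,r0]; print(n,st[i],(u,v),toH(ray(n,u,v,.262)))
E
```

```text
6.5 [-0.64  0.96  1.43  0.49  1.42 -1.1 ] [ 0.574 -0.157  0.026] [ 1.3 -5.1  3.2] [ -23.53133755 -246.54851642]
top [ 23  13  13  12 120] (np.float64(349.15833333333336), np.float64(208.875)) [ -23.25437686 -237.25165951]
side [ 29  14  19  10 105] (np.float64(296.81904761904764), np.float64(98.12380952380953)) [ -25.19217623 -248.42427127]
```

Run:
```python
import cv2,numpy as np
b=cv2.imread('pics/s4.png')[85:195,250:350]; a=cv2.imread('pics/t4.png')[180:290,310:410]
cv2.imwrite('pics/z4.png',cv2.resize(np.hstack([a,b]),(800,440),interpolation=cv2.INTER_CUBIC))
```

```text
(no output)
```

View pics/z4.png

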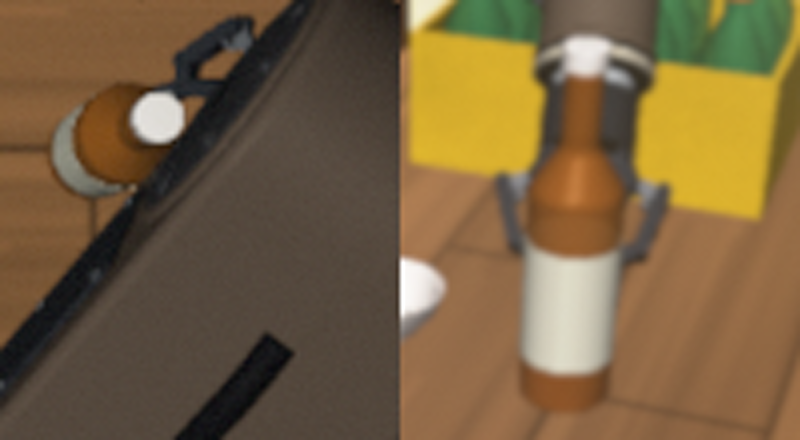

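Run:
```python
from h import *
P0,R0=cur()
for d in(0,-.02,-.04,-.06,-.08):
  for w in(-.036,-.021,.021,.036,.05):
    q=proj('side',P0+R0.apply([0,d,w]))[0]; print(d,w,((q-[250,85])*4+[400,0]).round(0),end=' ')
  print((P0+R0.apply([0,d,0]))[2].round(3))
```

```text
0 -0.036 [612. 364.] 0 -0.021 [591. 362.] 0 0.021 [535. 357.] 0 0.036 [515. 355.] 0 0.05 [496. 354.] 0.026
-0.02 -0.036 [614. 338.] -0.02 -0.021 [594. 336.] -0.02 0.021 [538. 331.] -0.02 0.036 [518. 330.] -0.02 0.05 [499. 328.] 0.04
-0.04 -0.036 [616. 312.] -0.04 -0.021 [596. 310.] -0.04 0.021 [540. 306.] -0.04 0.036 [520. 304.] -0.04 0.05 [502. 303.] 0.054
-0.06 -0.036 [619. 286.] -0.06 -0.021 [599. 285.] -0.06 0.021 [543. 280.] -0.06 0.036 [523. 279.] -0.06 0.05 [505. 277.] 0.068
-0.08 -0.036 [621. 261.] -0.08 -0.021 [601. 259.] -0.08 0.021 [545. 255.] -0.08 0.036 [526. 253.] -0.08 0.05 [507. 252.] 0.082
```

Run:
```python
from h import *
for z in(.03,.04,.05):print('topsil',z,toH(ray('top',310+53/4,180+152/4,z)))
for v in(380,385,390):print('sidebase',v,toH(ray('side',250+163/4,85+v/4,0)))
# side check on holder block top corners
for q in[(.05,.13),(-.05,.13),(-.05,.175),(.05,.175)]:print((proj('side',[*H(q[0]*1e3,q[1]*1e3),.06])[0]/s).round())
```

```text
topsil 0.03 [ -19.26467815 -207.45891511]
topsil 0.04 [ -19.82097134 -205.83811386]
topsil 0.05 [ -20.37726454 -204.2173126 ]
sidebase 380 [ -24.1551598  -259.15208637]
sidebase 385 [ -24.68783375 -251.94332794]
sidebase 390 [ -25.21521751 -244.80616247]
[383. 385.]
[455. 393.]
[452. 416.]
[377. 407.]
```

Run:
```python
from h import *
s_=env.state(); F,M=s_['force'],s_['wrist_torque']; P0,R0=cur()
print(F.round(1),M.round(2),'tool F',R0.inv().apply(F).round(2),'M',R0.inv().apply(M).round(2), s_['gripper_width'])
y=-R0.as_matrix()[:,1]
for ref in(0,.1,.15,.2):
  for h_,off in((.03,.0),(.105,-.022)):
    d=np.array([-.208,.978,0]); c=np.array([*P0[:2],h_])+d*off; r=c-(P0+y*ref); print(ref,h_,np.cross(r,F).round(2), R0.inv().apply(np.cross(r,F)).round(2))
```

```text
[ 1.  -3.9  1.8] [-0.6  -0.24 -0.07] tool F [ 1.6  -4.12  0.13] M [ 0.13 -0.02 -0.64] 0.49987597528122085
0 0.03 [ 0.02  0.   -0.  ] [-0.    0.    0.02]
0 0.105 [0.27 0.07 0.  ] [-0.01  0.01  0.28]
0.1 0.03 [-0.14 -0.04 -0.01] [ 0.01  0.   -0.14]
0.1 0.105 [ 0.12  0.03 -0.01] [0.   0.01 0.12]
0.15 0.03 [-0.22 -0.06 -0.01] [ 0.02  0.   -0.22]
0.15 0.105 [ 0.04  0.   -0.01] [0.01 0.01 0.04]
0.2 0.03 [-0.29 -0.08 -0.02] [ 0.03  0.   -0.3 ]
0.2 0.105 [-0.04 -0.02 -0.02] [ 0.02  0.01 -0.04]
```

The moment sign and the upright slide both point to a low contact at the fingertips. Now I'll push towards the mouth and shift sideways on to the centre line as it goes.

carry_out(rows=[{"linear":[-0.003,0.003,0],"rotation":[0,0,0]},{"linear":[-0.007,0.007,0.001],"rotation":[0,0,0]},{"linear":[-0.011,0.011,0.002],"rotation":[0,0,0]},{"linear":[-0.016,0.016,0.003],"rotation":[0,0,0]},{"linear":[-0.021,0.021,0.004],"rotation":[0,0,0]},{"linear":[-0.026,0.026,0.005],"rotation":[0,0,0]},{"linear":[-0.031,0.031,0.006],"rotation":[0,0,0]},{"linear":[-0.036,0.036,0.007],"rotation":[0,0,0]},{"linear":[-0.041,0.041,0.008],"rotation":[0,0,0]},{"linear":[-0.046,0.046,0.009],"rotation":[0,0,0]}])

```text
time_s: 7.6
eef_pos: [0.5694, -0.0912, 0.0257]
ee_rot: [0.678, -0.338, 0.621, -0.201]
force: [0.8, -5.1, 3.6]
gripper_width: 0.498
```

```bash
cat >> h.py <<'E'
def rep(tag=None):
    s_=env.state();print(s_['time_s'],s_['qpos'].round(2),s_['eef_pos'].round(4),'F',s_['force'].round(1),'toolF',cur()[1].inv().apply(s_['force']).round(1),'H',toH(s_['eef_pos']).round(1))
    for n in('top','side'):
        im=env.snapshot(n)
        if tag: cv2.imwrite(f'pics/{tag}_{n}.png',im[:,:,::-1])
        e=proj(n,[*s_['eef_pos'][:2]+[0,.015],.262])[0]; hsv=cv2.cvtColor(im,cv2.COLOR_RGB2HSV)
        m=((hsv[...,1]<50)&(hsv[...,2]>170)).astype(np.uint8); k,l,st,ce=cv2.connectedComponentsWithStats(m)
        for i in range(1,k):
            if st[i,4]>25 and np.hypot(*(ce[i]-e))<30: print(n,st[i,4],ce[i].round(1),toH(ray(n,*ce[i],.262)).round(1))
E
python3 -c "
from h import *
rep('p1')"
```

```text
7.6 [-0.58  0.92  1.54  0.54  1.33 -1.1 ] [ 0.5694 -0.0912  0.0257] F [ 0.8 -5.1  3.6] toolF [ 1.1 -6.2 -0.3] H [ -14.6 -181.4]
top 122 [322.8 210.5] [ -13.9 -172.9]
side 119 [291.6 107.1] [ -16.2 -182.1]
```

carry_out(rows=[{"linear":[-0.003,0.003,0],"rotation":[0,0,0]},{"linear":[-0.007,0.007,0.001],"rotation":[0,0,0]},{"linear":[-0.011,0.011,0.002],"rotation":[0,0,0]},{"linear":[-0.016,0.016,0.003],"rotation":[0,0,0]},{"linear":[-0.021,0.021,0.004],"rotation":[0,0,0]},{"linear":[-0.026,0.026,0.005],"rotation":[0,0,0]},{"linear":[-0.031,0.031,0.006],"rotation":[0,0,0]},{"linear":[-0.036,0.036,0.007],"rotation":[0,0,0]},{"linear":[-0.041,0.041,0.009],"rotation":[0,0,0]},{"linear":[-0.046,0.046,0.011],"rotation":[0,0,0]}])

```text
time_s: 8.7
eef_pos: [0.5666, -0.0255, 0.0255]
ee_rot: [0.678, -0.338, 0.621, -0.201]
force: [-0.9, -4.5, 3.3]
gripper_width: 0.5
```

```bash
python3 -c "
from h import *
rep('p2')
a=cv2.imread('pics/p2_top.png')[170:290,170:330];b=cv2.imread('pics/p2_side.png')[80:290,200:340]
cv2.imwrite('pics/z5.png',np.hstack([cv2.resize(a,(400,300),interpolation=2),cv2.resize(b,(400,600),interpolation=2)[:300] if 0 else cv2.resize(b,(200,300),interpolation=2)]))
h=np.hstack([cv2.resize(a,(480,360),interpolation=2),cv2.resize(b,(240,360),interpolation=2)]);cv2.imwrite('pics/z5.png',h)
"
```

```text
8.7 [-0.5   0.89  1.63  0.6   1.26 -1.09] [ 0.5666 -0.0255  0.0255] F [-0.9 -4.5  3.3] toolF [ 0.7 -5.3 -1.8] H [  -3.6 -116.5]
top 118 [295.6 211.5] [  -2.7 -106.9]
side 148 [285.2 116.6] [  -5.3 -118.4]
```

View pics/z5.png

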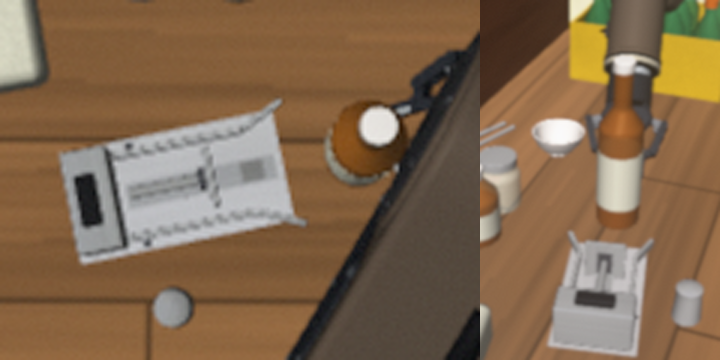

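The bottle is upright and lined up with the mouth (top: cap at (380,127), flare tips at (280,102) and (300,222)). Straight in from here.

carry_out(rows=[{"linear":[-0.003,0.003,0],"rotation":[0,0,0]},{"linear":[-0.007,0.007,0.001],"rotation":[0,0,0]},{"linear":[-0.011,0.011,0.001],"rotation":[0,0,0]},{"linear":[-0.016,0.016,0.001],"rotation":[0,0,0]},{"linear":[-0.021,0.021,0.001],"rotation":[0,0,0]},{"linear":[-0.026,0.026,0.001],"rotation":[0,0,0]},{"linear":[-0.031,0.031,0.001],"rotation":[0,0,0]},{"linear":[-0.036,0.036,0.001],"rotation":[0,0,0]},{"linear":[-0.04,0.04,0.001],"rotation":[0,0,0]},{"linear":[-0.044,0.044,0.001],"rotation":[0,0,0]}])

```text
time_s: 9.8
eef_pos: [0.5549, 0.0355, 0.0255]
ee_rot: [0.678, -0.338, 0.621, -0.201]
force: [1.8, -4.9, 2.8]
gripper_width: 0.503
```

```bash
python3 -c "
from h import *
rep('p3')"
```

```text
9.8 [-0.43  0.86  1.72  0.66  1.18 -1.09] [0.5549 0.0355 0.0255] F [ 1.8 -4.9  2.8] toolF [ 1.7 -5.6  0.7] H [ -2.4 -54.4]
top 124 [270.2 216.3] [ -1.6 -43.6]
side 198 [283.  126.8] [ -5.5 -58.6]
```

carry_out(rows=[{"linear":[-0.003,0.003,0],"rotation":[0,0,0]},{"linear":[-0.006,0.006,0],"rotation":[0,0,0]},{"linear":[-0.01,0.01,0],"rotation":[0,0,0]},{"linear":[-0.014,0.014,0],"rotation":[0,0,0]},{"linear":[-0.018,0.018,0],"rotation":[0,0,0]},{"linear":[-0.021,0.021,0],"rotation":[0,0,0]},{"linear":[-0.024,0.024,0],"rotation":[0,0,0]},{"linear":[-0.027,0.027,0],"rotation":[0,0,0]},{"linear":[-0.03,0.03,0],"rotation":[0,0,0]},{"linear":[-0.032,0.032,0],"rotation":[0,0,0]}])

```text
time_s: 10.9
eef_pos: [0.5455, 0.0798, 0.0256]
ee_rot: [0.678, -0.338, 0.621, -0.201]
force: [1.6, -6.0, 4.6]
gripper_width: 0.505
```

```bash
python3 -c "
from h import *
rep('p4')"
```

```text
10.9 [-0.37  0.84  1.78  0.71  1.13 -1.1 ] [0.5455 0.0798 0.0256] F [ 1.6 -6.   4.6] toolF [ 1.1 -7.6  0.3] H [-2.4 -9.1]
top 135 [232.1 213.9] [23.2 46.7]
top 126 [251.  220.2] [-1.3  4.3]
top 743 [228.2 236.2] [-28.1  66.6]
side 236 [281.  134.9] [ -5.2 -15.2]
```

carry_out(rows=[{"linear":[-0.001,0.001,0],"rotation":[0,0,0]},{"linear":[-0.003,0.003,0],"rotation":[0,0,0]},{"linear":[-0.004,0.004,0],"rotation":[0,0,0]},{"linear":[-0.006,0.006,0],"rotation":[0,0,0]},{"linear":[-0.007,0.007,0],"rotation":[0,0,0]},{"linear":[-0.008,0.008,0],"rotation":[0,0,0]},{"linear":[-0.01,0.01,0],"rotation":[0,0,0]},{"linear":[-0.011,0.011,0],"rotation":[0,0,0]},{"linear":[-0.013,0.013,0],"rotation":[0,0,0]},{"linear":[-0.014,0.014,0],"rotation":[0,0,0]}])

```text
time_s: 12.0
eef_pos: [0.5421, 0.0982, 0.0254]
ee_rot: [0.678, -0.338, 0.62, -0.202]
force: [2.6, -13.8, 6.2]
gripper_width: 0.498
```

```bash
python3 -c "
from h import *
rep('p5')"
```

```text
12.0 [-0.34  0.83  1.81  0.74  1.11 -1.1 ] [0.5421 0.0982 0.0254] F [  2.6 -13.8   6.2] toolF [  5.6 -14.3  -0.3] H [-1.9  9.6]
top 130 [232.  213.8] [23.5 46.8]
top 125 [243.8 221.8] [-1.5 22.5]
top 209 [220.4 225.3] [ 1.7 80.1]
top 388 [227.9 242.8] [-43.8  70.4]
side 240 [280.2 138.5] [-5.1  3. ]
```

Plate contact shows as the force rising to about 14 N. I'll go on gently and watch the force.

carry_out(rows=[{"linear":[-0.001,0.001,0],"rotation":[0,0,0]},{"linear":[-0.002,0.002,0],"rotation":[0,0,0]},{"linear":[-0.003,0.003,0],"rotation":[0,0,0]},{"linear":[-0.004,0.004,0],"rotation":[0,0,0]},{"linear":[-0.005,0.005,0],"rotation":[0,0,0]},{"linear":[-0.006,0.006,0],"rotation":[0,0,0]},{"linear":[-0.007,0.007,0],"rotation":[0,0,0]},{"linear":[-0.008,0.008,0],"rotation":[0,0,0]},{"linear":[-0.009,0.009,0],"rotation":[0,0,0]},{"linear":[-0.01,0.01,0],"rotation":[0,0,0]}])

```text
time_s: 13.1
eef_pos: [0.5393, 0.1118, 0.0254]
ee_rot: [0.678, -0.338, 0.62, -0.202]
force: [3.2, -15.2, 7.5]
gripper_width: 0.502
```

```bash
python3 -c "
from h import *
rep('p6')
a=cv2.imread('pics/p6_top.png')[180:270,180:300];b=cv2.imread('pics/p6_side.png')[100:290,220:340]
cv2.imwrite('pics/z6.png',np.hstack([cv2.resize(a,(480,360),interpolation=2),cv2.resize(b,(300,475),interpolation=2)[:360] if 0 else cv2.resize(b,(227,360),interpolation=2)]))"
```

```text
13.1 [-0.32  0.83  1.82  0.75  1.1  -1.1 ] [0.5393 0.1118 0.0254] F [  3.2 -15.2   7.5] toolF [  5.8 -16.2  -0.1] H [-1.7 23.5]
top 295 [224.  220.6] [11.2 69.1]
top 126 [238.2 222.9] [-1.5 36.5]
top 324 [225.2 243.2] [-43.3  77. ]
side 65 [282.4 135.3] [ -8.2 -13.7]
side 177 [278.6 143.7] [-4.3 27.9]
```

View pics/z6.png

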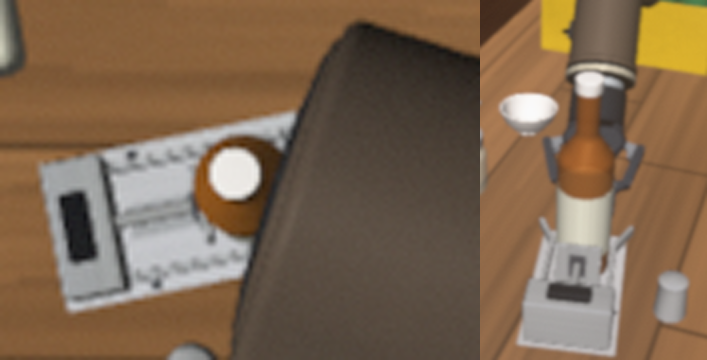

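The bottle is upright between the guides, cap at about (235,173), pressing on the plate. Pushing 8 mm further.

carry_out(rows=[{"linear":[-0.001,0.001,0],"rotation":[0,0,0]},{"linear":[-0.001,0.001,0],"rotation":[0,0,0]},{"linear":[-0.002,0.002,0],"rotation":[0,0,0]},{"linear":[-0.003,0.003,0],"rotation":[0,0,0]},{"linear":[-0.003,0.003,0],"rotation":[0,0,0]},{"linear":[-0.004,0.004,0],"rotation":[0,0,0]},{"linear":[-0.004,0.004,0],"rotation":[0,0,0]},{"linear":[-0.005,0.005,0],"rotation":[0,0,0]},{"linear":[-0.006,0.006,0],"rotation":[0,0,0]},{"linear":[-0.006,0.006,0],"rotation":[0,0,0]}])

```text
time_s: 14.2
eef_pos: [0.5375, 0.1201, 0.0254]
ee_rot: [0.678, -0.338, 0.62, -0.202]
force: [2.1, -15.7, 6.5]
gripper_width: 0.503
```

```bash
python3 -c "
from h import *
rep('p7')"
```

```text
14.2 [-0.31  0.83  1.83  0.76  1.09 -1.1 ] [0.5375 0.1201 0.0254] F [  2.1 -15.7   6.5] toolF [  6.6 -15.8  -1.2] H [-1.7 32. ]
top 116 [230.6 214.1] [23.4 50.1]
top 121 [234.6 223.7] [-1.6 45.3]
top 142 [216.5 226. ] [ 1.9 89.6]
top 273 [223.4 243.5] [-43.   81.5]
side 67 [282.5 136.7] [-9.1 -7.1]
side 180 [278.1 145.4] [-4.  36.1]
```

carry_out(rows=[{"linear":[-0.001,0.001,0],"rotation":[0,0,0]},{"linear":[-0.001,0.001,0],"rotation":[0,0,0]},{"linear":[-0.001,0.001,0],"rotation":[0,0,0]},{"linear":[-0.002,0.002,0],"rotation":[0,0,0]},{"linear":[-0.002,0.002,0],"rotation":[0,0,0]},{"linear":[-0.002,0.002,0],"rotation":[0,0,0]},{"linear":[-0.003,0.003,0],"rotation":[0,0,0]},{"linear":[-0.003,0.003,0],"rotation":[0,0,0]},{"linear":[-0.003,0.003,0],"rotation":[0,0,0]},{"linear":[-0.003,0.003,0],"rotation":[0,0,0]}])

```text
time_s: 15.3
eef_pos: [0.5366, 0.1243, 0.0252]
ee_rot: [0.678, -0.338, 0.62, -0.202]
force: [2.3, -14.0, 4.4]
gripper_width: 0.503
```

```bash
python3 -c "
from h import *
rep('p8')"
```

```text
15.3 [-0.31  0.82  1.84  0.77  1.08 -1.1 ] [0.5366 0.1243 0.0252] F [  2.3 -14.    4.4] toolF [  6.9 -13.1  -0.6] H [-1.8 36.3]
top 111 [229.  214.5] [23.4 54.3]
top 123 [233.6 223.9] [-1.5 47.8]
top 127 [215.7 226.2] [ 1.8 91.5]
top 246 [222.5 243.6] [-43.   83.7]
side 70 [282.3 137.6] [-9.1 -2.5]
side 179 [277.9 146.1] [-3.9 39.4]
```

carry_out(rows=[{"linear":[-0.001,0.001,0],"rotation":[0,0,0]},{"linear":[-0.001,0.001,0],"rotation":[0,0,0]},{"linear":[-0.001,0.001,0],"rotation":[0,0,0]},{"linear":[-0.002,0.002,0],"rotation":[0,0,0]},{"linear":[-0.002,0.002,0],"rotation":[0,0,0]},{"linear":[-0.002,0.002,0],"rotation":[0,0,0]},{"linear":[-0.002,0.002,0],"rotation":[0,0,0]},{"linear":[-0.003,0.003,0],"rotation":[0,0,0]},{"linear":[-0.003,0.003,0],"rotation":[0,0,0]},{"linear":[-0.003,0.003,0],"rotation":[0,0,0]}])

```text
time_s: 16.4
eef_pos: [0.5361, 0.1278, 0.0252]
ee_rot: [0.679, -0.338, 0.62, -0.203]
force: [2.8, -19.9, 6.3]
gripper_width: 0.499
```

```bash
python3 -c "
from h import *
rep('p9')"
```

```text
16.4 [-0.3   0.82  1.84  0.77  1.08 -1.1 ] [0.5361 0.1278 0.0252] F [  2.8 -19.9   6.3] toolF [  9.8 -18.6  -1.4] H [-1.5 39.8]
top 94 [227.9 214.6] [23.6 57.1]
top 124 [232.  224.1] [-1.3 51.6]
top 115 [215.1 226.4] [ 1.7 93.3]
top 230 [221.8 243.6] [-42.7  85.4]
side 67 [282.1 138.3] [-9.1  1.3]
side 181 [277.7 146.7] [-3.8 42.2]
```

The force rose steeply, 14 to 20 N over 3.5 mm: that's the buffer, so the catch should be up. Backing off slowly.

carry_out(rows=[{"linear":[0.001,-0.001,0],"rotation":[0,0,0]},{"linear":[0.002,-0.002,0],"rotation":[0,0,0]},{"linear":[0.003,-0.003,0],"rotation":[0,0,0]},{"linear":[0.004,-0.004,0],"rotation":[0,0,0]},{"linear":[0.005,-0.005,0],"rotation":[0,0,0]},{"linear":[0.006,-0.006,0],"rotation":[0,0,0]},{"linear":[0.008,-0.008,0],"rotation":[0,0,0]},{"linear":[0.01,-0.01,0],"rotation":[0,0,0]},{"linear":[0.012,-0.012,0],"rotation":[0,0,0]},{"linear":[0.014,-0.014,0],"rotation":[0,0,0]}])

```text
time_s: 17.5
eef_pos: [0.5387, 0.1103, 0.0255]
ee_rot: [0.678, -0.338, 0.621, -0.201]
force: [0.1, 0.3, 0.2]
gripper_width: 0.5
```

```bash
python3 -c "
from h import *
rep('q1')"
```

```text
17.5 [-0.33  0.83  1.82  0.75  1.1  -1.1 ] [0.5387 0.1103 0.0255] F [0.1 0.3 0.2] toolF [-0.3  0.   0.2] H [-2.6 22.1]
top 140 [233.2 213.7] [23.3 43.7]
top 122 [235.8 223.6] [-1.8 42.3]
top 134 [216.1 226.1] [ 2.  90.5]
top 286 [224.4 243.8] [-44.5  79.3]
side 64 [283.6 134.9] [-10.6 -16.2]
side 173 [278.4 144.8] [-4.3 33.4]
```

The force is zero and the bottle stays, settled about 9 mm back on to the catch. Retreating clear.

carry_out(rows=[{"linear":[0.008,-0.008,0],"rotation":[0,0,0]},{"linear":[0.016,-0.016,0],"rotation":[0,0,0]},{"linear":[0.026,-0.026,0],"rotation":[0,0,0]},{"linear":[0.036,-0.036,0],"rotation":[0,0,0]},{"linear":[0.046,-0.046,0],"rotation":[0,0,0]},{"linear":[0.056,-0.056,0],"rotation":[0,0,0]},{"linear":[0.066,-0.066,0],"rotation":[0,0,0]},{"linear":[0.076,-0.076,0],"rotation":[0,0,0]},{"linear":[0.08,-0.08,0],"rotation":[0,0,0]},{"linear":[0.08,-0.08,0],"rotation":[0,0,0]}])

```text
time_s: 18.6
eef_pos: [0.5626, -0.001, 0.0254]
ee_rot: [0.678, -0.338, 0.621, -0.201]
force: [0.1, 0.1, -1.0]
gripper_width: 0.501
```

```bash
python3 -c "
from h import *
e=env.state();print(e['time_s'],e['eef_pos'],e['force'].round(1))
a=env.snapshot('top')[140:280,100:380,::-1];b=env.snapshot('side')[90:300,200:350,::-1]
cv2.imwrite('pics/fin.png',np.hstack([cv2.resize(a,(500,250),interpolation=2),np.zeros((250,1,3),np.uint8),cv2.resize(b[:150],(250,250),interpolation=2)]))
for n,im,q in(('top',env.snapshot('top'),(235.8,223.6)),('side',env.snapshot('side'),(278.4,144.8))):
    hsv=cv2.cvtColor(im,cv2.COLOR_RGB2HSV);m=((hsv[...,1]<50)&(hsv[...,2]>170)).astype(np.uint8)
    k,l,st,ce=cv2.connectedComponentsWithStats(m);i=1+np.argmin(np.hypot(*(ce[1:]-q).T));print(n,ce[i],st[i,4],toH(ray(n,*ce[i],.262)))
"
```

```text
18.6 [ 0.56262513 -0.00101883  0.02542908] [ 0.1  0.1 -1. ]
top [235.75833333 223.58333333] 120 [-1.83326553 42.51941024]
side [277.11538462 145.1474359 ] 156 [-1.81304758 35.1844889 ]
```

View pics/fin.png

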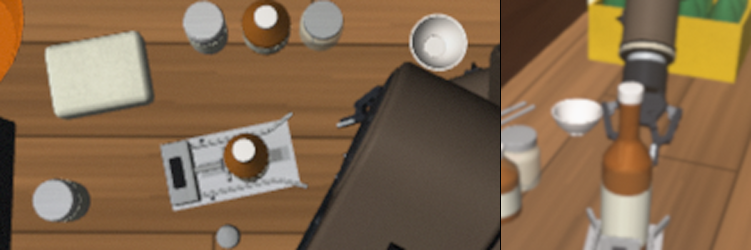

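The pictures show the bottle upright in the holder, cap at top (243,150), and it hasn't moved since release. The gripper is well clear and the bystanders are in place, so I'm handing in.

```bash
python3 -c "
from h import *
print(env.hand_in())"
```

```text
the job is handed in; nothing more can be done
None
```

The bottle is in the holder and appears to be held by the catch. I handed the job in at about 19 s; no verdict is reported.

**How it was done:** I tilted the tool 45° and pushed from behind with half-open fingers, TCP about 25 mm above the counter. The bottle slid to the mouth and between the guides. I pressed it against the plate until the force on the tool rose steeply, from about 14 N to 20 N over 3.5 mm. I took that as the buffer, stopped there and backed off. Less the 4–5 N of sliding friction, that is about 15 N on the holder, under the 22 N limit.

**Last checks:**
- **Held:** after release the force on the tool was about zero. The bottle settled some 9 mm back, as it should on to the catch, and had not moved by the next picture.
- **Position:** it stands upright about 2 mm off the centre line. Its axis is at y ≈ 42 mm by the top camera and 35 mm by the side camera, both past the 24 mm needed.
- **Surroundings:** the gripper is well clear. By eye, the bystanders in the last pictures had not moved.

**What disagreed or was not checked:**
- The two cameras differed by 7–15 mm along the push direction, so I relied on force to judge the catch.
- The vision gap between TCP and bottle axis was 6–13 mm, smaller than the 25 mm or so I expected from the finger geometry. I did not resolve this, but the wrist moment and the steady upright slide pointed to a low contact.
- The catch itself, and the load the spring now puts on the bottle, were not seen or measured directly.

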